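# Open the argon valve and hold the purge dial

## Task

Purge the spectrometer's gas line: first open the ball valve fully by swinging its lever a quarter turn to its open stop. Only then turn the spring-return dial on the grey purge box clockwise past its first two clicks to the third, at its end stop, and keep it there: it springs back when released, so the program finishes while the fingers are still holding the dial. Leave the valve open and do not shift the small things lying around.

Things in the scene. Friction and masses are not known exactly. Their poses are not given: they have to be found in the camera images.
- gas_valve: Ball valve screwed to the bench (fixed): steel body and 150 mm pipe (up to 25 mm diameter, axis 36 mm up) along its y axis on a 70x130 mm foot plate. Origin on the bench right below the vertical stem about which the lever turns. Place and yaw vary; it stands left or right of the purge box.
- valve_lever (a joint): Angle of the valve's lever. 0 = closed: the lever points along the valve's -x (square to the pipe, roughly toward the robot). It grows counter-clockwise seen from above; 1.571 = fully open, a hard stop: the lever lies along the pipe, pointing along the valve's -y. Starts at 0 to 0.12. Stays where it is left; about 0.12 N m of friction.
- lever_grip (a point): Point in the middle of the lever's black sleeve, 70 mm from the stem axis, 76 mm above the bench. The sleeve is 14 mm wide, 16 mm high (from 68 to 84 mm above the bench) and reaches from 47 to 95 mm from the stem axis; free space below it, with the pipe's top at most 51 mm above the bench. The point turns with the lever, its -x axis points outward along it.
- purge_box: Grey box fixed to the bench, 105x105 mm, top face 60 mm above the bench, with the dial on top and four black marks round the dial's far (+x) side: rest, first, second and (longest, thickest) third. Origin on the bench under the box's centre. Place and yaw vary.
- purge_dial (a joint): Angle of the dial, growing clockwise seen from above. 0 = rest, to which a spring returns it from everywhere when it is let go; clicks (detents) at 0.4, 0.8 and, the third, 1.2; hard end stop at 1.22. Turning it takes 0.05 to 0.2 N m, rising and falling between clicks; held at the third click it pulls back with about 0.15 N m.
- dial_grip (a point): Point on the dial's vertical axis, 90.5 mm above the bench: TCP height to grip it. The dial is a black 58 mm disc (top 68.5 mm up) with an upright bar on it, 14 mm wide, 50 mm long (top 96.5 mm up), with one pointed, white-lined end. Turns with the dial; its +x points along the bar to the pointed end: at rest 0.6 rad counter-clockwise of the box's +x, at the third click 0.6 rad clockwise of it.
- loupe: Bystander, to be left where it lies: black round eyepiece loupe, 36 mm diameter, 34 mm tall. Origin at the centre of its underside.
- spark_gauge: Bystander, to be left where it lies: stepped brass-coloured distance gauge, 24 mm diameter, 45 mm tall. Origin at the centre of its underside.
- round_sample: Bystander, to be left where it lies: grey round metal sample, 41 mm diameter, 27 mm tall. Origin at the centre of its underside.
- electrode_brush: Bystander, to be left where it lies: thin handled brush lying flat, 128 mm long, 9 mm thick. Origin at the centre of its underside.
- stapler: Bystander, to be left where it lies: black desk stapler, 34x130x36 mm. Origin at the centre of its underside.
Things that resemble listed ones, but are neither listed nor needed, are in the scene too. Leave any turquoise look-alike of the purge_box alone.

How it is judged:
On the way, in this order (a step that is already met when the one before it is completed fails the run):
1. the valve lever is fully open (value of joint valve_lever above 1.45 rad), for 0.2 s.
2. the fingers hold the dial at the third click (value of joint purge_dial above 1.1 rad and contact force between the fingers and purge_box above 0.5 N), for 0.5 s.
At the end, for the whole second after the job is handed in: The valve lever is open (joint above 1.45 rad), the dial stands still at its third click (joint above 1.1 rad) and the fingers touch it with more than 0.5 N, held so through the last second (all of step 2 and value of joint valve_lever above 1.45 rad and velocity of joint purge_dial between -0.2 and 0.2 rad/s); the arm keeps its last pose, push and grip.
It fails at once if the dial is turned (beyond 0.3 rad) while the valve is not open (below 1.3 rad) (value of joint purge_dial above 0.3 rad and value of joint valve_lever below 1.3 rad).
It fails at once if a bystander is shifted by more than 25 mm (distance of any of loupe, spark_gauge, round_sample, electrode_brush, stapler from where it was at the start of the episode above 0.025 m).
It also fails if it takes over 51 s, if anything falls off the work surface, if the arm or the gripper's body presses on something with over 40 N, if the wrist force passes 120 N, or if a joint passes its speed limit or range.

## Robot

A 6-joint arm with a two-finger parallel gripper is mounted at the origin on a cart in front of the work surface, level with it; the furniture and walls round the work are solid. World frame = base frame: x ahead of the robot, y to its left, z up, the work surface at z = 0. Lengths are in m, angles in rad, forces in N, time in s.
With the tool pointing down it reaches from about 0.375 to 0.9 m from the base axis. Payload 3.1 kg.
Tool frame: the origin (TCP) lies between the finger pads, 19 mm behind the fingertips; this is the grasp point; z points along the fingers, y is the line along which they close (so a half turn about z gives the same grasp; the last joint's range is limited). The gripper opens to 87 mm and grips with 3 to 60 N. Pads are 19 mm wide; open, the fingers measure 117 mm over their backs; the gripper's body (75 mm by 190 mm) begins 51 mm behind the grasp point.
Start: joints at [-1.306, 0.527, 1.433, -0, 1.181, -0.178], TCP at [0.268, -0.564, 0.241] pointing down, gripper open.
Joint ranges: [-3.08, 3.08], [-0.75, 2.2], [0.22, 2.44], [-1.43, 4.57], [0, 2.65], [-2.85, 2.85]. Speed limits (rad/s): [2.79, 2.79, 3.14, 3.14, 3.14, 3.14].

## Interface

Orientations are given as a unit quaternion [x, y, z, w].
In Python, from rig import get_obs, camera, hand_in, cut_out gives the robot as it stands.
- The arm moves only by the tool step_arm, never from a script. Its argument "rows" is a list of rows, each a list of 6 numbers: the shift along the world's x, y, z in m, then the turn, a rotation vector about the world's x, y, z in degrees. A call has 1 to 12 rows; each row shifts and turns the commanded pose from where the row before left it; what a row does not reach is not made up. A row lasts 1/8 s, in which the tool goes at most 62.5 mm and 10.7 degrees, less where a joint would pass 70% of its speed; a pose out of reach is approached as far as the arm can. A call is refused whole if a number of a shift passes 0.0625 or a number of a turn 10.7, either way. A call with a gripper value outside its range is refused whole. "jaw" is the finger opening in m, from 0 to 0.087, set as the call begins (left out, the last holds). The fingers move at their own pace and stop on an object; "squeeze" is the grip in N (left out, the last holds). Time passes only in rows, so rows that do not move let the fingers close. It gives the time, the measured TCP pose, the force, the opening and the grip force at its end, in the units of the state.
- get_obs(): the state, without advancing time (a new reading comes with each control period).
- camera(name): name is "scene" or "side" or "wrist"; returns a dict with "pixels" (480x640x3 uint8, blue, green, red), "depth" (480x640 float32, m along the optical axis (not along the pixel's ray), 0 where there is no reading), "fov_y" (degrees; the focal length in pixels is half the picture's height over the tangent of half this angle, whatever the lens; pixels are square), "cx", "cy" (the principal point, pixels), "extrinsics" (4x4, takes a point from camera to world coordinates); the wrist camera has in their place "mount" (4x4, takes a point from camera to tool coordinates, whose origin is the TCP and whose axes are the flange's). Camera axes: x right, y up, looking along -z (the intrinsics and any distortion apply to the point x, -y, -z); pixel columns grow to the right and rows downward; lengths in m; the calibration is good to about 2 mm. The wrist camera is an equidistant fisheye: a pixel r from the principal point sees the ray r / f radians off the axis. A picture is of the moment at which its call begins: read the wrist's pose just before it.
- hand_in(): hands the job in; it is judged then, once.
Trained networks look in the newest picture that a camera, given by its name, has taken for a name from the list of things; names that differ only in an ending like _2 or _b are one class to them, and where a whole thing is asked for, a point or a joint stands for the part that bears it (a point fixed in the world has none). Each returns a list of dicts, best first, with "confidence" (0 to 1); they miss things now and then, are a little off and sometimes report something else, mostly with a low value. They report only what shows in the picture. A call takes as long as a camera call. They do not tell look-alikes from the thing itself.
- cut_out(label, camera): "region" (480x640 bool, what is visible of it) and "extent" ([centre column, centre row, width, height] in pixels, round what is visible of it).
The state is a dict: "time": time; "q": joint angles; "joint_velocities": joint speeds; "joint_torque": joint torques, N m; "position": TCP position; "tool_rot": TCP orientation; "ft_force": force on the tool from outside, world axes, zero at the start; "moment": the same for the moment, N m; "grip_width": finger opening in m; "grip_force": force on a finger pad.
Only numpy, scipy, OpenCV 4.12 (cv2) and the standard library are available. Lean on these libraries where they do the work, as an engineer would, in place of code of your own. Each camera call takes 0.05 s, during which the arm holds its last target. There are 200 camera calls.

## Working session

There is one attempt and no reset: what is moved stays moved. The work goes in short steps, Python scripts to look and compute and a tool call to move; the robot and the scene stay as the last step left them, time stands still between calls to the robot, and variables do not carry over. Pictures are saved under pics/ and viewed, at most 10 in all, crops included, and the job is handed in when it is done.

Besides the shell and the picture viewer there is one more tool, called after ">>>" as a command line: name --pt "numbers of a row" for each row, then --argument value for the rest. step_arm: Moves the arm, as the interface text tells. Its arguments: {"type":"object","properties":{"rows":{"type":"array"},"jaw":{"type":"number"},"squeeze":{"type":"number"}},"required":["rows"]}

```bash
mkdir -p pics
cat > h.py <<'E'
import numpy as np, cv2
from rig import get_obs, camera, cut_out, hand_in
def cloud(c):
    h,w=c["depth"].shape; f=h/2/np.tan(np.radians(c["fov_y"])/2)
    u,v=np.meshgrid(np.arange(w),np.arange(h)); d=c["depth"]
    P=np.stack([(u-c["cx"])/f*d,-(v-c["cy"])/f*d,-d],-1)
    E=np.array(c["extrinsics"]); W=P@E[:3,:3].T+E[:3,3]; W[d==0]=np.nan
    return W
E
python3 - <<'E'
from h import *
for n in("scene","side"):
    c=camera(n); cv2.imwrite(f"pics/{n}.png",c["pixels"]); W=cloud(c)
    np.savez(f"/tmp/{n}.npz",W=W,p=c["pixels"]); print(n,[k for k in c],c["fov_y"],np.round(c["extrinsics"],2).tolist())
    for l in["gas_valve","valve_lever","purge_box","purge_dial","loupe","spark_gauge","round_sample","electrode_brush","stapler"]:
        for r in cut_out(l,n)[:3]:
            P=W[r["region"]]; print(l,round(r["confidence"],2),np.round(r["extent"]).astype(int).tolist(),np.round(np.nanmedian(P,0),3),np.round(np.nanmin(P,0),3),np.round(np.nanmax(P,0),3))
print(get_obs())
E
```

```text
scene ['pixels', 'depth', 'fov_y', 'cx', 'cy', 'extrinsics'] 42.81486421848793 [[0.59, 0.48, -0.65, -0.38], [-0.81, 0.32, -0.49, -0.73], [-0.02, 0.81, 0.58, 0.83], [0.0, 0.0, 0.0, 1.0]]
gas_valve 0.62 [271, 235, 60, 41] [0.483 0.056 0.029] [ 0.397 -0.011 -0.005] [0.56  0.19  0.087]
valve_lever 0.72 [259, 224, 30, 23] [0.44  0.059 0.073] [0.397 0.05  0.033] [0.503 0.095 0.087]
purge_box 0.93 [176, 235, 47, 39] [0.358 0.219 0.032] [ 0.157 -0.009 -0.004] [0.473 0.301 0.244]
purge_box 0.8 [381, 276, 70, 65] [ 0.46  -0.261  0.057] [ 0.431 -0.302 -0.005] [ 0.609 -0.153  0.1  ]
purge_dial 0.77 [384, 259, 27, 30] [ 0.475 -0.252  0.068] [ 0.454 -0.276  0.056] [ 0.525 -0.214  0.1  ]
loupe 0.65 [298, 270, 15, 17] [ 0.418 -0.079  0.028] [ 0.403 -0.093 -0.001] [ 0.442 -0.048  0.038]
spark_gauge 0.62 [324, 315, 20, 22] [ 0.332 -0.206  0.025] [ 0.318 -0.222 -0.001] [ 0.384 -0.182  0.031]
spark_gauge 0.54 [336, 239, 11, 20] [ 0.554 -0.08   0.02 ] [ 0.546 -0.09  -0.002] [ 0.604 -0.041  0.044]
round_sample 0.72 [326, 317, 18, 23] [ 0.333 -0.206  0.024] [ 0.318 -0.223 -0.004] [ 0.389 -0.161  0.031]
rou
[... 1814 characters left out ...]
30551681e+00,  5.27464171e-01,  1.43270779e+00, -1.14365902e-05,
        1.18136382e+00, -1.78511429e-01]), 'joint_velocities': array([-7.42283810e-06,  3.32113595e-04,  1.46830469e-03, -1.70510090e-03,
       -1.88922713e-03, -1.86911329e-03]), 'joint_torque': array([-1.98956237e-03, -4.40021217e+01, -1.76991552e+01,  6.33469108e-02,
        5.04145143e-02, -1.21567277e-05]), 'position': array([ 0.26836706, -0.56443271,  0.24126795]), 'tool_rot': array([ 9.75481570e-01,  2.20081135e-01, -4.05200821e-06,  2.86370661e-05]), 'ft_force': array([-0.013373  , -0.01792623, -0.24526858]), 'moment': array([-0.0456577 , -0.01935258,  0.03359616]), 'grip_force': 0.0, 'grip_width': 0.08708311949307011}
```

View pics/scene.png

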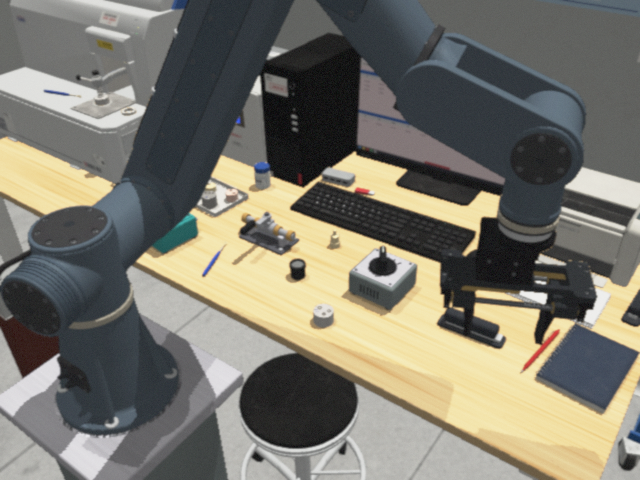

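View pics/side.png

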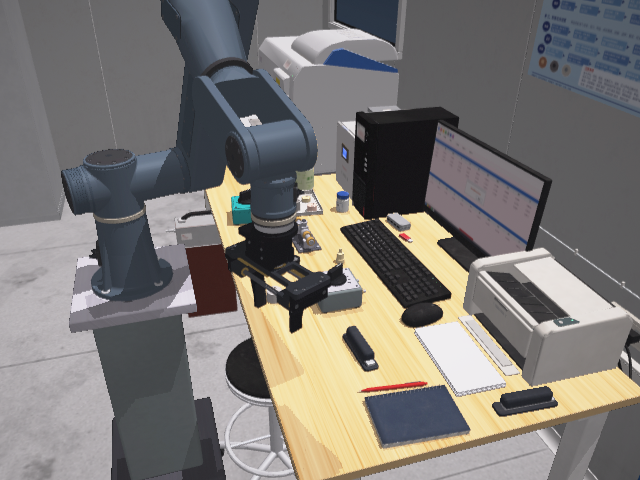

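The scene view shows the grey box with its dial at (381,276), the turquoise look-alike at (176,235), the valve at (271,235), the loupe at (298,270) and the sample at (323,316). I take the grey box, and there is only one valve in view. Next I check both in a close crop and fit their poses.

Run:
```python
from h import *
D=np.load("/tmp/scene.npz"); W=D["W"]; p=D["p"]
a=cv2.resize(p[205:260,235:310],None,fx=8,fy=8,interpolation=cv2.INTER_CUBIC)[:440,:]
b=cv2.resize(p[240:310,345:420],None,fx=6.3,fy=6.3,interpolation=cv2.INTER_CUBIC)[:440]
cv2.imwrite("pics/crop.png",cv2.resize(np.hstack([a[:440],b[:440]]),(800,330)))
def sel(x0,x1,y0,y1,z0,z1):
    m=(W[...,0]>x0)&(W[...,0]<x1)&(W[...,1]>y0)&(W[...,1]<y1)&(W[...,2]>z0)&(W[...,2]<z1); return W[m]
for nm,P in [("boxtop",sel(.42,.62,-.32,-.14,.054,.066)),("bar",sel(.42,.62,-.32,-.14,.085,.11)),("disc",sel(.42,.62,-.32,-.14,.066,.08)),("lever",sel(.37,.6,-.03,.2,.062,.095)),("sleevetop",sel(.37,.6,-.03,.2,.079,.095)),("foot",sel(.37,.6,-.05,.2,.004,.015)),("pipe",sel(.37,.6,-.05,.2,.03,.055))]:
    Q=P[:,:2].astype(np.float32); r=cv2.minAreaRect(Q*1000); m=Q.mean(0); w,v=np.linalg.eigh(np.cov(Q.T))
    print(nm,len(Q),"rect",np.round(r[0]),np.round(r[1]),round(r[2],1),"corners",np.round(cv2.boxPoints(r)).tolist(),"mean",np.round(m,4),"dir",np.round(np.degrees(np.arctan2(v[1,1],v[0,1])),1),"sd",np.round(np.sqrt(w)*1000,1), "z",np.round(np.median(P[:,2]),4))
P=sel(.37,.6,-.03,.2,.058,.095); print(np.round(P[np.argsort(P[:,0])][::max(1,len(P)//30)],3).tolist())
P=sel(.42,.62,-.32,-.14,.085,.11); print(np.round(P[::max(1,len(P)//25)],3).tolist())
```

```text
boxtop 1227 rect [ 486. -248.] [106. 107.] 89.2 corners [[432.0, -300.0], [538.0, -302.0], [540.0, -196.0], [433.0, -194.0]] mean [ 0.4767 -0.2536] dir 125.7 sd [30.  33.1] z 0.0589
bar 135 rect [ 485. -246.] [57. 14.] 32.6 corners [[458.0, -256.0], [465.0, -268.0], [513.0, -237.0], [505.0, -225.0]] mean [ 0.4802 -0.2492] dir -146.9 sd [ 4.1 16. ] z 0.0949
disc 253 rect [ 481. -248.] [51. 55.] 21.4 corners [[447.0, -232.0], [467.0, -284.0], [515.0, -265.0], [494.0, -213.0]] mean [ 0.4785 -0.2495] dir 111.1 sd [13.9 15.5] z 0.068
lever 240 rect [450.  60.] [107.  20.] 5.2 corners [[396.0, 65.0], [397.0, 45.0], [504.0, 55.0], [502.0, 75.0]] mean [0.4448 0.0599] dir -175.6 sd [ 4.4 33.3] z 0.0739
sleevetop 76 rect [423.  60.] [44. 16.] 7.4 corners [[400.0, 65.0], [402.0, 49.0], [445.0, 54.0], [443.0, 70.0]] mean [0.4222 0.059 ] dir -175.9 sd [ 4.1 13.2] z 0.0822
foot 585 rect [481.  74.] [245. 224.] 87.5 corners [[364.0, -44.0], [587.0, -53.0], [598.0, 191.0], [375.0, 201.0]] mean [0.4766 0.0608] dir 105.4 sd [27.  44.6] z 0.0059
pipe 488 rect [489.  64.] [ 32. 150.] 2.9 corners [[470.0
[... 761 characters left out ...]
, 0.066], [0.496, 0.056, 0.066], [0.502, 0.061, 0.066]]
[[0.506, -0.231, 0.095], [0.504, -0.235, 0.096], [0.502, -0.234, 0.094], [0.499, -0.233, 0.093], [0.506, -0.241, 0.092], [0.497, -0.241, 0.095], [0.491, -0.24, 0.096], [0.489, -0.237, 0.093], [0.491, -0.247, 0.096], [0.486, -0.245, 0.096], [0.483, -0.243, 0.095], [0.488, -0.251, 0.094], [0.481, -0.251, 0.096], [0.478, -0.248, 0.095], [0.471, -0.247, 0.096], [0.478, -0.255, 0.095], [0.472, -0.254, 0.096], [0.468, -0.252, 0.095], [0.474, -0.26, 0.095], [0.466, -0.257, 0.096], [0.469, -0.249, 0.089], [0.465, -0.262, 0.096], [0.462, -0.258, 0.094], [0.471, -0.264, 0.091], [0.465, -0.26, 0.09], [0.464, -0.255, 0.087], [0.469, -0.263, 0.087]]
```

View pics/crop.png

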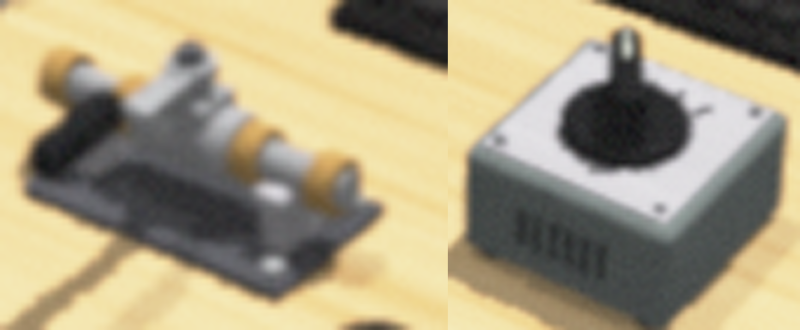

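The left crop shows the valve with its black sleeve pointing toward the robot. The right crop shows the grey box with the bar's white line on the far left, so it is the right one. Now I move over the sleeve.

>>> step_arm --pt "0.033 0.052 0 0 0 -7" --pt "0.033 0.052 0 0 0 -7" --pt "0.033 0.052 0 0 0 -7" --pt "0.033 0.052 0 0 0 0" --pt "0.033 0.052 0 0 0 0" --pt "0.033 0.052 0 0 0 0" --pt "-0.007 0.052 0 0 0 0" --pt "-0.007 0.052 0 0 0 0" --pt "-0.007 0.052 0 0 0 0" --pt "-0.007 0.052 -0.02 0 0 0" --pt "-0.007 0.052 -0.02 0 0 0" --pt "-0.007 0.052 -0.02 0 0 0" --jaw 0.06

```text
time: 2.5
position: [0.4246, 0.061, 0.1812]
tool_rot: [0.999, 0.038, 0.001, 0.0]
ft_force: [0.6, 0.0, -1.0]
grip_width: 0.0599
grip_force: 0.0
```

>>> step_arm --pt "0 0 0 0 0 0" --pt "0 0 0 0 0 0"

```text
time: 2.75
position: [0.4252, 0.0593, 0.1816]
tool_rot: [0.999, 0.039, 0.001, 0.0]
ft_force: [0.6, -0.7, 0.7]
grip_width: 0.0598
grip_force: 0.0
```

```bash
cat >> h.py <<'E'
from scipy.spatial.transform import Rotation as Ro
def wcloud():
    o=get_obs(); c=camera("wrist"); d=c["depth"]; h,w=d.shape; f=h/2/np.tan(np.radians(c["fov_y"])/2)
    u,v=np.meshgrid(np.arange(w),np.arange(h)); x=u-c["cx"]; y=v-c["cy"]; r=np.hypot(x,y)+1e-9; t=r/f
    s=np.tan(np.clip(t,0,1.5))/r
    P=np.stack([x*s*d,-y*s*d,-d],-1); P[(d==0)|(t>1.4)]=np.nan
    M=np.array(c["mount"]); P=P@M[:3,:3].T+M[:3,3]
    return P@Ro.from_quat(o["tool_rot"]).as_matrix().T+o["position"],c["pixels"],o
def box(W,x0,x1,y0,y1,z0,z1):
    m=(W[...,0]>x0)&(W[...,0]<x1)&(W[...,1]>y0)&(W[...,1]<y1)&(W[...,2]>z0)&(W[...,2]<z1); return W[m]
def fit(n,P):
    if len(P)<5: print(n,len(P)); return
    r=cv2.minAreaRect((P[:,:2]*1000).astype(np.float32)); print(n,len(P),np.round(r[0],1),np.round(r[1],1),round(r[2],1),"z",np.round(np.percentile(P[:,2],[5,50,95]),4))
E
python3 - <<'E'
from h import *
W,p,o=wcloud(); cv2.imwrite("pics/w1.png",p); print(o["position"],o["tool_rot"],o["q"])
fit("sleeve",box(W,.38,.45,.02,.1,.079,.09)); fit("lever",box(W,.38,.53,.02,.1,.06,.095)); fit("pipe",box(W,.46,.53,-.04,.17,.042,.056)); fit("stem",box(W,.47,.53,.03,.1,.07,.11))
for l in("loupe","spark_gauge"):
    for r in cut_out(l,"wrist")[:1]: print(l,r["confidence"],np.nanmedian(W[r["region"]],0))
E
```

```text
[0.42516964 0.05934773 0.18157293] [9.99234782e-01 3.91060301e-02 6.90600307e-04 3.03153310e-04] [-1.22586940e-01  3.68904770e-01  1.97048896e+00 -5.23806137e-04
  8.00738193e-01  1.37034174e+00]
sleeve 1168 [424.6  61.8] [46.  12.9] 4.0 z [0.0796 0.0816 0.0831]
lever 3086 [453.5  63.1] [104.7  21.3] 4.9 z [0.0647 0.072  0.0826]
pipe 3010 [495.   66.4] [ 25.7 148.7] 0.4 z [0.0423 0.0458 0.0529]
stem 233 [495.   66.7] [11.  11.4] 49.8 z [0.0712 0.0723 0.0733]
loupe 0.58 [ 0.42717108 -0.06880015  0.02923346]
spark_gauge 0.93 [ 0.55743157 -0.0710493   0.02593156]
```

View pics/w1.png

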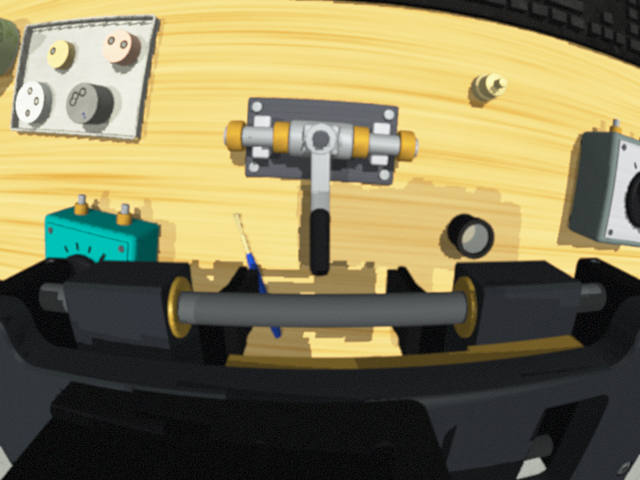

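The wrist view shows the lever sleeve at (320,240), the stem at (320,140), the loupe at (470,236) clear of the sweep, and free space round the sleeve. I go down and straddle it with a little play.

>>> step_arm --pt "-0.001 0.001 -0.02 0 0 0" --pt "0 0 -0.025 0 0 0" --pt "0 0 -0.025 0 0 0" --pt "0 0 -0.02 0 0 0" --pt "0 0 -0.0135 0 0 0" --pt "0 0 0 0 0 0"

```text
time: 3.65
position: [0.4237, 0.0594, 0.0773]
tool_rot: [0.999, 0.037, -0.0, -0.0]
ft_force: [-0.6, -0.1, -0.8]
grip_width: 0.0593
grip_force: 0.0
```

>>> step_arm --pt "0 0 0 0 0 0" --pt "0 0 0 0 0 0" --pt "0 0 0 0 0 0" --pt "0 0 0 0 0 0" --pt "0 0 0 0 0 0" --pt "0 0 0 0 0 0" --jaw 0.018 --squeeze 15

```text
time: 4.4
position: [0.4234, 0.0606, 0.0778]
tool_rot: [0.999, 0.039, 0.0, 0.0]
ft_force: [0.1, -0.9, -0.2]
grip_width: 0.0187
grip_force: 0.0
```

Run:
```python
import numpy as np
# arc rows: stem, radius .07, from angle 184 to 273
a=np.radians(np.linspace(184,271,13)); p=np.c_[np.cos(a),np.sin(a)]*.07
print(np.round(np.diff(p,axis=0),4).tolist(), 87/12)
```

```text
[[0.0012, -0.0088], [0.0023, -0.0086], [0.0033, -0.0082], [0.0043, -0.0077], [0.0053, -0.0071], [0.0061, -0.0064], [0.0069, -0.0056], [0.0075, -0.0046], [0.0081, -0.0037], [0.0085, -0.0026], [0.0087, -0.0015], [0.0088, -0.0004]] 7.25
```

>>> step_arm --pt "0.0012 -0.0088 0 0 0 7.2" --pt "0.0023 -0.0086 0 0 0 7.2" --pt "0.0033 -0.0082 0 0 0 7.2" --pt "0.0043 -0.0077 0 0 0 7.2" --pt "0.0053 -0.0071 0 0 0 7.2" --pt "0.0061 -0.0064 0 0 0 7.2" --pt "0.0069 -0.0056 0 0 0 7.2" --pt "0.0075 -0.0046 0 0 0 7.2" --pt "0.0081 -0.0037 0 0 0 7.2" --pt "0.0085 -0.0026 0 0 0 7.2" --pt "0.0087 -0.0015 0 0 0 7.2" --pt "0.0088 -0.0004 0 0 0 7.2"

```text
time: 5.9
position: [0.4929, -0.0046, 0.0773]
tool_rot: [0.7, 0.714, -0.001, -0.001]
ft_force: [-2.0, -1.8, 0.1]
grip_width: 0.018
grip_force: 1.1
```

>>> step_arm --pt "0.003 0 0 0 0 0" --pt "0 0 0 0 0 0" --pt "0 0 0 0 0 0"

```text
time: 6.28
position: [0.4972, -0.0045, 0.0777]
tool_rot: [0.702, 0.712, 0.0, -0.0]
ft_force: [-0.9, 0.3, -0.5]
grip_width: 0.0177
grip_force: 0.3
```

>>> step_arm --pt "0.003 0 0 0 0 0" --pt "0 0 0 0 0 0"

```text
time: 6.52
position: [0.4984, -0.0044, 0.0776]
tool_rot: [0.702, 0.712, -0.001, -0.002]
ft_force: [-4.6, -1.7, 1.8]
grip_width: 0.0181
grip_force: 2.4
```

>>> step_arm --pt "0.003 0 0 0 0 0" --pt "0 0 0 0 0 0"

```text
time: 6.78
position: [0.4986, -0.0043, 0.0774]
tool_rot: [0.701, 0.713, -0.003, -0.004]
ft_force: [-9.1, -3.3, 5.8]
grip_width: 0.0183
grip_force: 4.7
```

>>> step_arm --pt "0.002 0 0 0 0 0" --pt "0 0 0 0 0 0"

```text
time: 7.02
position: [0.4987, -0.0043, 0.0774]
tool_rot: [0.701, 0.713, -0.005, -0.006]
ft_force: [-12.8, -4.2, 7.6]
grip_width: 0.0182
grip_force: 6.2
```

It is against the hard stop. I relax, open the fingers and lift straight up.

>>> step_arm --pt "-0.009 0 0 0 0 0" --pt "0 0 0 0 0 0" --jaw 0.05

```text
time: 7.28
position: [0.4969, -0.0046, 0.0779]
tool_rot: [0.702, 0.712, 0.001, 0.001]
ft_force: [-0.8, 1.0, -0.5]
grip_width: 0.0311
grip_force: 0.0
```

>>> step_arm --pt "0 0 0 0 0 0" --pt "0 0 0 0 0 0" --pt "0 0 0.03 0 0 0" --pt "0 0 0.04 0 0 0" --pt "0 0 0.05 0 0 0" --pt "-0.0325 -0.02 0 0 0 0" --pt "-0.03 -0.03 0 0 0 0" --pt "0 0 0 0 0 0" --pt "0 0 0 0 0 0"

```text
time: 8.4
position: [0.4348, -0.0548, 0.198]
tool_rot: [0.702, 0.712, 0.0, 0.001]
ft_force: [1.2, -1.1, -0.4]
grip_width: 0.0502
grip_force: 0.0
```

Run:
```python
from h import *
W,p,o=wcloud(); cv2.imwrite("pics/w2.png",p); print(o["position"],o["tool_rot"],o["q"])
fit("sleeve",box(W,.45,.55,-.05,.03,.079,.09)); fit("lever",box(W,.45,.53,-.05,.085,.06,.095)); fit("pipe",box(W,.46,.53,-.04,.17,.042,.056))
fit("boxtop",box(W,.42,.56,-.32,-.18,.054,.064)); fit("bar",box(W,.44,.54,-.3,-.2,.085,.1))
```

```text
[ 0.43481797 -0.05477065  0.1979734 ] [7.02240919e-01 7.11938919e-01 4.88331044e-04 6.54527918e-04] [-3.81636382e-01  3.48983756e-01  1.93256915e+00  5.21518977e-04
  8.58454981e-01 -3.95692094e-01]
sleeve 1061 [495.8  -4.1] [13.5 46.8] 0.9 z [0.0796 0.0815 0.083 ]
lever 2777 [497.1  25.2] [ 21.5 105.5] 3.3 z [0.0645 0.0726 0.0826]
pipe 1748 [494.8  64.8] [ 24.8 144. ] 0.4 z [0.0422 0.0455 0.053 ]
boxtop 0
bar 0
```

View pics/w2.png

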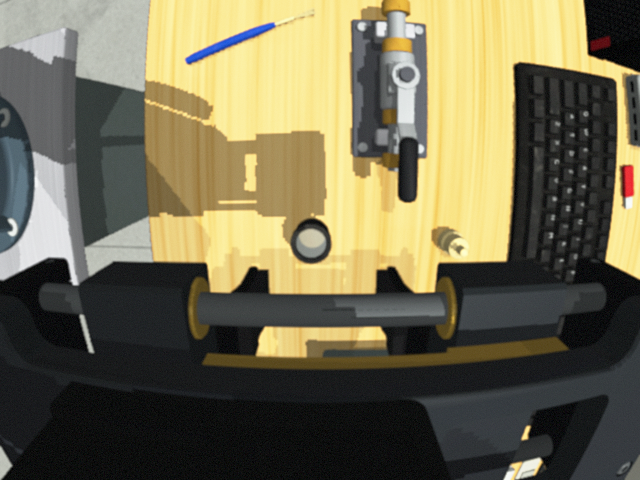

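The lever lies along the pipe at (405,120), against its stop, and the loupe and gauge have not moved. Now the dial: I move to a view pose behind it with the tool turned to the bar's rest direction.

>>> step_arm --pt "-0.002 -0.039 0 0 0 -9.7" --pt "-0.002 -0.039 0 0 0 -9.7" --pt "-0.002 -0.039 0 0 0 -9.7" --pt "-0.002 -0.039 0 0 0 -9.7" --pt "-0.002 -0.039 0 0 0 -9.7" --pt "-0.002 -0.039 0 0 0 -9.7" --pt "0 0 0 0 0 0" --pt "0 0 0 0 0 0" --pt "0 0 0 0 0 0"

```text
time: 9.57
position: [0.422, -0.2871, 0.1975]
tool_rot: [0.959, 0.282, -0.0, -0.001]
ft_force: [-0.7, -0.2, 0.4]
grip_width: 0.05
grip_force: 0.0
```

Run:
```python
from h import *
W,p,o=wcloud(); cv2.imwrite("pics/w3.png",p); print(o["position"],o["tool_rot"],o["q"])
fit("boxtop",box(W,.42,.56,-.32,-.18,.054,.064)); fit("bar",box(W,.44,.54,-.3,-.2,.085,.1)); fit("bartop",box(W,.44,.54,-.3,-.2,.092,.1));fit("disc",box(W,.44,.54,-.3,-.2,.065,.072))
fit("sleeve",box(W,.45,.55,-.05,.03,.079,.09))
```

```text
[ 0.42203231 -0.28711665  0.19752032] [ 9.59421832e-01  2.81974046e-01 -1.83934507e-04 -5.92493731e-04] [-8.16725327e-01  4.37035445e-01  1.76251061e+00  2.55109473e-04
  9.43270079e-01  1.82218923e-01]
boxtop 12826 [ 488.7 -246.3] [103.9 103.6] 89.2 z [0.055  0.058  0.0595]
bar 1508 [ 487.6 -245.2] [50.7 13.9] 34.0 z [0.0927 0.0945 0.0958]
bartop 1483 [ 487.6 -245.2] [50.7 13.9] 34.0 z [0.0929 0.0945 0.0958]
disc 2888 [ 485.1 -247.2] [54.7 55.5] 32.6 z [0.0654 0.0667 0.0679]
sleeve 0
```

View pics/w3.png

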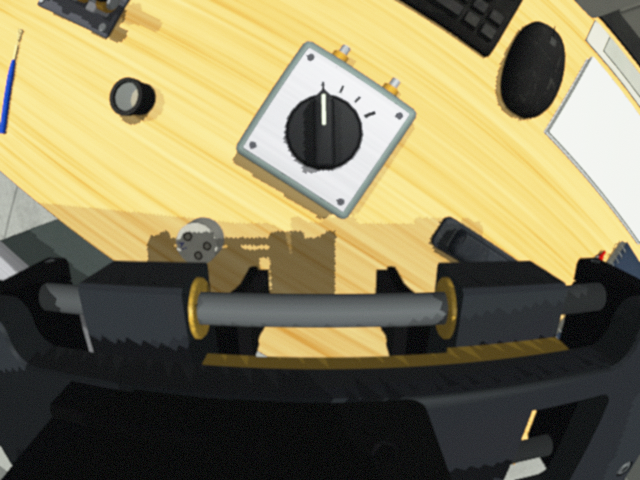

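The wrist view shows the bar at rest at (323,120), its white pointed end aligned with the tool, and free room at both sides. I go down and grip it.

>>> step_arm --pt "0.022 0.0133 0 0 0 1.2" --pt "0.022 0.0133 0 0 0 0" --pt "0.0215 0.0135 0 0 0 0" --pt "0 0 -0.03 0 0 0" --pt "0 0 -0.03 0 0 0" --pt "0 0 -0.025 0 0 0" --pt "0 0 -0.0125 0 0 0" --pt "0 0 -0.009 0 0 0" --pt "0 0 0 0 0 0" --pt "0 0 0 0 0 0"

```text
time: 10.88
position: [0.4878, -0.2488, 0.092]
tool_rot: [0.957, 0.291, 0.0, 0.001]
ft_force: [0.0, -0.4, 0.2]
grip_width: 0.0503
grip_force: 0.0
```

>>> step_arm --pt "0 0 0 0 0 0" --pt "0 0 0 0 0 0" --pt "0 0 0 0 0 0" --pt "0 0 0 0 0 0" --pt "0 0 0 0 0 0" --pt "0 0 0 0 0 0" --pt "0 0 0 0 0 0" --pt "0 0 0 0 0 0" --jaw 0.0 --squeeze 35

```text
time: 11.88
position: [0.4863, -0.2471, 0.0912]
tool_rot: [0.957, 0.291, -0.001, -0.002]
ft_force: [-2.7, 5.1, 5.3]
grip_width: 0.0137
grip_force: 35.0
```

>>> step_arm --pt "0 0 0 0 0 -8" --pt "0 0 0 0 0 -8" --pt "0 0 0 0 0 -8" --pt "0 0 0 0 0 -8" --pt "0 0 0 0 0 -8" --pt "0 0 0 0 0 -8" --pt "0 0 0 0 0 -8" --pt "0 0 0 0 0 -8" --pt "0 0 0 0 0 -5" --pt "0 0 0 0 0 0" --pt "0 0 0 0 0 0"

```text
time: 13.25
position: [0.4863, -0.2473, 0.0911]
tool_rot: [0.954, -0.301, -0.002, -0.001]
ft_force: [-3.1, 4.7, 4.6]
grip_width: 0.0138
grip_force: 35.0
```

Run:
```python
from h import *
o=get_obs(); print(o["tool_rot"],o["ft_force"],o["moment"],o["q"],o["grip_width"]); print("toolx deg",2*np.degrees(np.arctan2(o["tool_rot"][1],o["tool_rot"][0])))
```

```text
[ 9.53513810e-01 -3.01344702e-01 -1.54276375e-03 -6.35939466e-04] [-3.09219064  4.72901466  4.55555365] [0.91142191 0.41033616 0.16060971] [-6.75439105e-01  6.46415742e-01  1.75223495e+00  1.06417972e-04
  7.46278570e-01  1.50748504e+00] 0.013769810636525277
toolx deg -35.0768243622899
```

The dial is at about 1.2 rad. I press slightly against the end stop and verify in a picture.

>>> step_arm --pt "0 0 0 0 0 -1.5" --pt "0 0 0 0 0 -1" --pt "0 0 0 0 0 0" --pt "0 0 0 0 0 0" --pt "0 0 0 0 0 0" --pt "0 0 0 0 0 0" --pt "0 0 0 0 0 0" --pt "0 0 0 0 0 0"

```text
time: 14.25
position: [0.4863, -0.2473, 0.0911]
tool_rot: [0.947, -0.321, -0.002, -0.0]
ft_force: [-2.4, 4.7, 5.1]
grip_width: 0.0137
grip_force: 35.0
```

Run:
```python
from h import *
o=get_obs(); print(o["moment"],o["ft_force"],o["grip_force"],"toolx deg",2*np.degrees(np.arctan2(o["tool_rot"][1],o["tool_rot"][0])))
c=camera("scene"); W=cloud(c); fit("sleeve",box(W,.45,.55,-.05,.03,.079,.09))
cv2.imwrite("pics/end.png",c["pixels"])
for l in["loupe","spark_gauge","round_sample","electrode_brush","stapler"]:
    for r in cut_out(l,"scene")[:1]: print(l,r["confidence"],np.round(np.nanmedian(W[r["region"]],0),3))
```

```text
[0.94671098 0.38601955 0.54252801] [-2.36563995  4.71481289  5.08544529] 35.00130968168378 toolx deg -37.448719508974435
sleeve 81 [494.1  -6.4] [48.7 16.3] 89.2 z [0.0793 0.0822 0.0857]
loupe 0.67 [ 0.416 -0.078  0.029]
spark_gauge 0.47 [ 0.553 -0.082  0.02 ]
round_sample 0.92 [ 0.332 -0.206  0.024]
electrode_brush 0.68 [0.328 0.101 0.007]
stapler 0.73 [ 0.465 -0.456  0.02 ]
```

View pics/end.png

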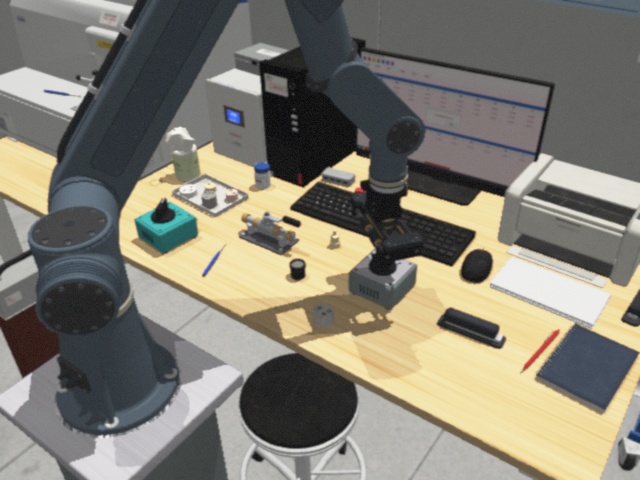

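The moment rose to 0.54 N m, so the dial is against its end stop. In the picture the lever lies along the pipe at (290,222), the fingers hold the dial at (385,255), and all bystanders are in place.

```bash
python3 -c "
from rig import hand_in; print(hand_in())"
```

```text
the job is handed in; nothing more can be done
None
```

The job is handed in: the valve lever is open against its stop, the fingers are holding the purge dial at its third click against the end stop, and the small things measured where they lay at the start, to within about 15 mm; no verdict came back.

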